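Free the pawl and lower the imaging platen

TASK

The platen of the imaging unit stands raised on its ratchet: take the orange release rod from its cradle, reach up under the clear guard with it and flick the red pawl's tail up (with the rod, not the fingers) until the pawl stays well clear of the toothed arc, then lay the rod back in its cradle. Next push the platen gently down until it lies flat, without letting it slam. Last, turn the outer ring of the vacuum unit clockwise to its stop without turning the inner knob, and leave the other things on the table where they are.

Things in the scene. Friction and masses are not known exactly. Their poses are not given: they have to be found in the camera images.
- unit: Fixed teal imaging unit, housing 240 deep x 270 wide x 148 mm high; origin at the foot of its front face, middle, x pointing back into the unit, z up (the 'unit frame'). Its front looks to the robot's right. Before it two steel uprights (8 mm thick, x = -81 to -59, y = +-49, 212 mm high) carry the red pawl and a clear guard. Nothing else stands below or just in front of the guard.
- guard_edge (a point): Middle of the yellow lower edge of the clear guard's front skirt, unit frame x = -150, z = 150 mm. Skirt and side walls (y = +-49) reach from z = 150 to 212, the top to 216 mm and back to x = -60. Open below. A level rod under the skirt cannot lift the tail far enough: slope the rod up about 35 degrees, tip towards the unit, and enter below the skirt.
- pawl (a joint): Red ratchet pawl, rad. 0 to 0.08 = engaged: its pin between the teeth stops the platen from going down. Grows as the tail is lifted, stop at 0.75; past 0.45 it is well clear of the teeth. Stiff pivot (1 to 2 N at the tail): it stays where it is left. Pivot axis along the unit's y through unit frame x = -48, y = 0, z = 160 mm.
- pawl_tail (a point): Lower edge of the free end of the pawl's tail, on its middle line. The tail is a red blade 24 mm wide, 5 mm thick, running 55 mm from the pivot to the unit's front (-x), level when engaged; this point is then 55 mm in front of the pivot and 5 mm below it, z = 155 mm. Lift it from below, best 40 to 45 mm from the pivot.
- platen: Aluminium platen with a white sheet, 235 mm long, 250 wide; own z along its face's normal. Flat = z vertical; starts tipped about 0.41 rad, front edge up. Hinge line along the unit's y, 220 mm from this origin in +x, at unit frame x = 210, z = 152 mm. It stays where it is left; with the pawl free, 2 to 6 N down at the front edge lowers it to a firm stop, flat. A toothed arc hangs from its front edge.
- platen_press (a point): Point on the platen's top face, at the black rubber strip in the middle of its front edge, where it is pushed down: 226 mm from the hinge line towards the front, 9 mm above that line when flat (z = 161 mm).
- rod_center (a point): Centre of the release rod's orange square handle (80 mm long, 18 x 18 mm). The rod lies along its own x: a round steel shank, 9 mm thick, goes on from the handle; its tip is 120 mm from this point in +x. Mass 0.08 to 0.17 kg, centre of mass about 13 mm towards the tip. Starts level in its cradle.
- cradle_seat (a point): Where the handle's centre belongs in the fixed grey cradle, 33 mm above the table, x along the rod. Base plate 200 x 80 mm, 6 mm thick; two supports 10 mm wide with flared cheeks up to 47 mm high: one under the handle 34 mm behind this point (-x), one under the shank 100 mm ahead. The handle is free for fingers from 25 mm behind to 40 mm ahead.
- ring (a joint): Outer ring (coarse vacuum) of the concentric pair on the white vacuum unit, rad, growing clockwise from above; starts at 0 to 0.25, stop at 1.3. White pointer mark; the orange mark on the case shows the stop. Turns with 0.08 N m and stays where it is left.
- ring_center (a point): Centre of the black knurled outer ring, on its vertical axis: 64 mm diameter, 26 mm high, this point half-way up, 97 mm above the table. The top of the case (130 x 140 mm) is 74 mm above the table. The inner knob rises from the ring's top, to 129 mm above the table.
- trim_mark (a point): Red mark near the rim (14 mm from the axis) on top of the inner knob (fine trim, aluminium, 30 mm diameter, 18 mm high), on the same axis as the ring. The inner knob turns easily and must stay as it is set.
- jar: Bystander: amber jar, 68 mm diameter, 85 mm high; origin at the middle of its underside. Not to be moved.
- bottle: Bystander: white bottle, 60 mm diameter, 150 mm high; origin at the middle of its underside. Not to be moved.
- cup: Bystander: aluminium cup, 72 mm diameter, 85 mm high; origin at the middle of its underside. Not to be moved.
- tape: Bystander: tape roll lying flat, 90 mm diameter, 25 mm high; origin at the middle of its underside. Not to be moved.
- brush: Bystander: hand brush lying flat; origin at the middle of its underside. Not to be moved.
- loupe: Bystander: black loupe, 52 mm diameter, 50 mm high; origin at the middle of its underside. Not to be moved.
Mind the look-alikes: they are no part of the job. Of the things shaped like the part that bears rod_center, the orange one is meant.

How it is judged:
By the outcome, as a careful person would: the job done as asked, in the order asked, and still so for the second after the job is handed in, with the robot touching nothing.
It also fails if it takes over 72 s, if anything falls off the work surface, if the arm or the gripper's body presses on something with over 40 N, if the wrist force passes 120 N, or if a joint passes its speed limit or range.

ROBOT

A 6-joint arm with a two-finger parallel gripper is mounted at the origin on the work surface. World frame = base frame: x ahead of the robot, y to its left, z up, the work surface at z = 0. Lengths are in m, angles in rad, forces in N, time in s.
With the tool pointing down it reaches from about 0.375 to 0.975 m from the base axis. Payload 3.8 kg.
Tool frame: the origin (TCP) lies midway between the tips of the shut fingers; the grasp point (between the pads) lies 19 mm behind it; x points along the fingers, y is the direction in which the jaws open and shut, and the axes are right-handed (so a half turn about x gives the same grasp; the last joint's range is limited). The gripper opens to 88 mm and grips with 3 to 60 N. Pads are 18 mm wide; open, the fingers measure 123 mm over their backs; the gripper's body (75 mm by 187 mm) begins 45 mm behind the grasp point.
Start: joints at [-1.162, 0.264, 1.604, -0, 1.274, -0.037], TCP at [0.291, -0.609, 0.239] pointing down, gripper open.
Joint ranges: [-2.63, 2.63], [-0.94, 2.18], [0.31, 2.57], [-1.31, 4.45], [0, 2.66], [-2.55, 2.55]. Speed limits (rad/s): [2.57, 2.57, 3.14, 3.14, 3.14, 3.14].

INTERFACE

Orientations are given as a rotation vector (axis times angle).
In Python, from cell import manip, inverse_kinematics, cams, order gives the robot as it stands. Calls block until the motion is done:
- manip.move_pose(position, orientation): joint-space move of the TCP to a pose.
- manip.move_linear(position, rate=0.15, rot=None): straight line of the TCP; rot=None keeps the orientation; rate is the mean speed in m/s.
- manip.set_joints(angles): joint-space move.
- manip.set_gripper(opening, force=None): finger opening in m; force is the grip in N (None keeps the last); returns when the fingers have stopped.
- manip.dwell(seconds).
- inverse_kinematics(position, orientation): joint angles nearest the present ones, or None.
- manip.state(): the state.
- cams.capture(name): name is "scene" or "side" or "wrist"; returns a dict with "image" (384x512x3 uint8, blue, green, red), "z_map" (384x512 float32, m along the optical axis (not along the pixel's ray), 0 where there is no reading), "intrinsics" (3x3 intrinsics, pixels), "position" and "orientation" of the camera in the world; the wrist camera has in their place "T_tool_cam" (4x4, takes a point from camera to tool coordinates, whose origin is the TCP and whose axes are the tool frame's). Camera axes: x right, y down, z forward; pixel columns grow to the right and rows downward; lengths in m; the calibration is good to about 2 mm. A picture is of the moment at which its call begins: read the wrist's pose just before it.
A pose or a line that the arm cannot do raises manip.IKError and nothing moves.
- order.close_job(): hands the job in, once; it reports no verdict.
The state is a dict: "clock": time; "joint_pos": joint angles; "joint_velocities": joint speeds; "tau": joint torques, N m; "tool_pos": TCP position; "tcp_rot": TCP orientation; "contact_force": force on the tool from outside, world axes, zero at the start; "moment": the same for the moment, N m; "gripper_width": finger opening in m.
Only numpy, scipy, OpenCV 4.12 (cv2) and the standard library are available. Lean on these libraries where they do the work, as an engineer would, in place of code of your own. Each camera call takes 0.05 s, during which the arm holds its last target. There are 200 camera calls.

## Working session

There is one attempt and no reset: what is moved stays moved. The work goes in short steps, each a Python script; the robot and the scene stay as the last script left them, time stands still between calls to the robot, and variables do not carry over. Pictures are saved under pics/ and viewed, about 8 in all and at most 12, crops included, and the job is handed in when it is done.

```bash
ls; mkdir -p pics
cat > h.py <<'E'
import numpy as np, cv2
from scipy.spatial.transform import Rotation as R
from cell import manip, inverse_kinematics, cams, order
def cap(name):
    s=manip.state(); c=cams.capture(name)
    if name=="wrist":
        T=np.eye(4); T[:3,:3]=R.from_rotvec(s["tcp_rot"]).as_matrix(); T[:3,3]=s["tool_pos"]
        T=T@c["T_tool_cam"]
    else:
        T=np.eye(4); o=np.array(c["orientation"],float)
        T[:3,:3]=o if o.shape==(3,3) else R.from_rotvec(o).as_matrix(); T[:3,3]=c["position"]
    c["T"]=T; return c
def cloud(c):
    K=c["intrinsics"]; z=c["z_map"]; v,u=np.indices(z.shape)
    P=np.stack([(u-K[0,2])/K[0,0]*z,(v-K[1,2])/K[1,1]*z,z],-1)
    W=P@c["T"][:3,:3].T+c["T"][:3,3]; W[z==0]=np.nan; return W
def save(c,name): 
    np.savez("pics/%s.npz"%name,W=cloud(c),im=c["image"],T=c["T"],K=c["intrinsics"]); cv2.imwrite("pics/%s.png"%name,c["image"])
E
python3 - <<'E'
from h import *
for n in ("scene","side"):
    c=cap(n); save(c,n+"0"); print(n,c["orientation"],c["position"])
a,b=[cv2.imread("pics/%s0.png"%n) for n in("scene","side")]
s=manip.state(); print(s["clock"],s["tcp_rot"])
E
```

```text
pics
scene [-2.28067037 -0.85089037  0.34136555] [ 0.95407246 -0.55930727  0.96051787]
side [-0.8042831   2.4847318  -1.21610618] [-0.24792579  0.98921513  1.07626032]
0.1 [ 1.974651    0.4496368  -1.97543552]
```

View pics/scene0.png

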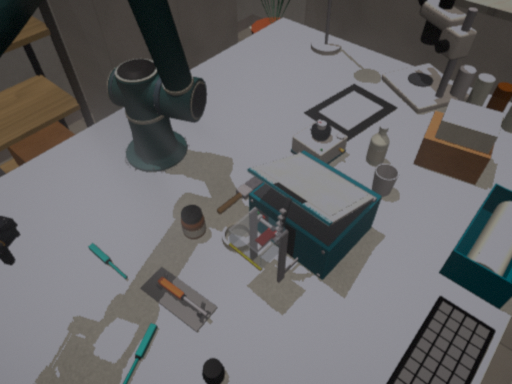

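View pics/side0.png

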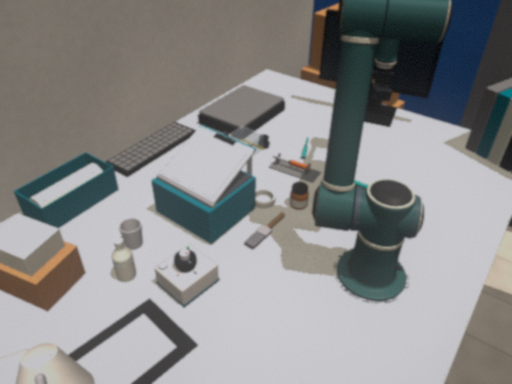

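The scene view shows the orange-handled rod in the grey cradle at (172,287), its tip near (208,318). The look-alikes are teal rods at (103,255) and (145,345). The guard is at about (245,250) with the red tail at (266,236). The platen is at (310,185) and the vacuum unit at (320,140). In the side view the vacuum unit is at (186,265). The orange rod in the cradle is the one I want.

Run:
```python
from h import *
d=np.load("pics/scene0.npz"); W=d["W"]; im=d["im"]
for n,(u,v) in dict(handle=(172,287),shank=(200,310),cr1=(172,270),cr2=(215,305),cr3=(187,326),cr4=(142,290),yel=(240,255),tail=(266,236),upL=(253,225),upR=(283,250),plat=(310,185),ring=(320,132),case=(310,142),case2=(335,148),jar=(192,212),loupe=(213,365),tape=(228,236),brush=(228,203),cup=(385,175),bottle=(377,145)).items():
    print(n,np.round(np.nanmedian(W[v-1:v+2,u-1:u+2].reshape(-1,3),0),3))
hsv=cv2.cvtColor(im,cv2.COLOR_BGR2HSV)
def blob(nm,lo,hi,box):
    m=cv2.inRange(hsv,lo,hi)>0; b=np.zeros_like(m); x0,y0,x1,y1=box; b[y0:y1,x0:x1]=1; m&=b
    P=W[m]; P=P[~np.isnan(P[:,0])]; c=np.median(P,0); e,V=np.linalg.eigh(np.cov((P-c).T))
    print(nm,len(P),P.mean(0).round(3),V[:,2].round(3),P.min(0).round(3),P.max(0).round(3)); return P
blob("orange",(5,130,100),(18,255,255),(150,270,200,310))
P=blob("red",(0,120,60),(6,255,255),(240,215,290,260)); P=np.vstack([blob("red2",(170,120,60),(180,255,255),(240,215,290,260))]) if 0 else P
blob("yellow",(20,90,90),(35,255,255),(215,235,275,275))
# teal unit: points in box
m=cv2.inRange(hsv,(80,80,20),(100,255,255))>0; b=np.zeros_like(m); b[150:270,240:385]=1; P=W[m&b]; P=P[~np.isnan(P[:,0])]
print(len(P),np.percentile(P,[1,50,99],0).round(3))
r=cv2.minAreaRect((P[:,:2]*1000).astype(np.float32)); print(r,cv2.boxPoints(r))
for a in ((300,255),(320,262),(345,235),(370,210),(300,225),(330,240)):
    print(a,W[a[1],a[0]].round(3),im[a[1],a[0]])
```

```text
handle [ 0.47  -0.331  0.041]
shank [ 0.565 -0.327  0.034]
cr1 [ 0.408 -0.287 -0.002]
cr2 [ 0.57  -0.283 -0.001]
cr3 [ 0.557 -0.367 -0.001]
cr4 [ 0.395 -0.379 -0.   ]
yel [ 0.519 -0.133 -0.001]
tail [ 0.625 -0.151  0.214]
upL [ 0.583 -0.147  0.214]
upR [ 0.654 -0.12   0.148]
plat [0.61  0.039 0.216]
ring [0.447 0.339 0.108]
case [0.431 0.313 0.071]
case2 [0.503 0.356 0.058]
jar [ 0.358 -0.151  0.083]
loupe [ 0.685 -0.399  0.049]
tape [ 0.446 -0.109  0.   ]
brush [ 0.373 -0.024  0.017]
cup [0.684 0.371 0.039]
bottle [0.613 0.422 0.089]
orange 181 [ 0.467 -0.334  0.04 ] [-0.997 -0.078  0.002] [ 0.428 -0.344  0.034] [ 0.504 -0.323  0.046]
  return _methods._mean(a, axis=axis, dtype=dtype,
  ret = um.true_divide(
  avg = a.mean(axis, **keepdims_kw)
<stdin>:8: RuntimeWarning: Degrees of freedom <= 0 for slice
  c *= np.true_divide(1, fact)
  c *= np.true_divide(1, fact)
Traceback (most recent call last):
numpy.linalg.LinAlgError: Eigenvalues did not converge
```

Run:
```python
import cv2,numpy as np
a=cv2.imread("pics/scene0.png")
x=cv2.resize(a[120:340,130:400],None,fx=2.9,fy=2.7,interpolation=cv2.INTER_CUBIC); cv2.imwrite("pics/crop1.png",x); print(x.shape)
```

```text
(594, 783, 3)
```

View pics/crop1.png

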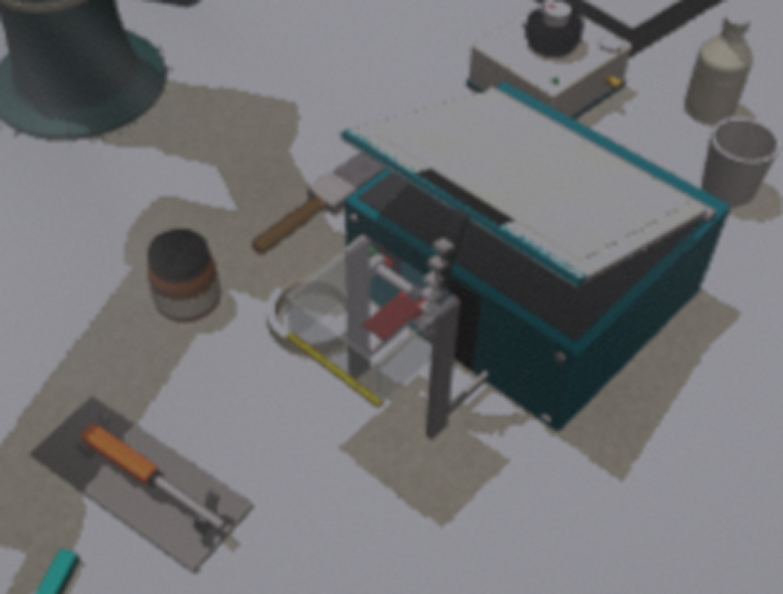

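The crop confirms the orange handle at crop (118,452), with its steel shank towards (225,520). The yellow skirt edge runs from (290,338) to (380,403), and the red tail is at (395,313). Next I'll fit the unit from the clouds.

```bash
python3 - 2>/dev/null <<'E'
from h import *
for nm in("scene0","side0"):
    d=np.load(f"pics/{nm}.npz"); W=d["W"]; im=d["im"]
    ok=~np.isnan(W[...,0]); B=W[...,0],W[...,1],W[...,2]
    hsv=cv2.cvtColor(im,cv2.COLOR_BGR2HSV)
    # normals by gradient for vertical faces
    m=ok&(B[0]>.42)&(B[0]<.9)&(B[1]>-.2)&(B[1]<.3)&(B[2]>.01)&(B[2]<.145)&(hsv[...,0]>78)&(hsv[...,0]<102)&(hsv[...,1]>100)
    P=W[m]; print(nm,len(P))
    for pct in (1,50,99): print(np.percentile(P,pct,axis=0).round(3))
    r=cv2.minAreaRect((P[:,:2]*1000).astype(np.float32)); print(np.round(cv2.boxPoints(r)).tolist())
    # ransac vertical planes
    rng=np.random.default_rng(0); Q=P.copy()
    for k in range(2):
        best=0
        for _ in range(800):
            a,b=Q[rng.choice(len(Q),2,False),:2]; t=b-a; L=np.hypot(*t)
            if L<.05: continue
            n=np.array([-t[1],t[0]])/L; i=abs((Q[:,:2]-a)@n)<.003
            if i.sum()>best: best=i.sum(); I=i
        c=Q[I,:2].mean(0); _,_,V=np.linalg.svd(Q[I,:2]-c); t=V[0]; s=(Q[I,:2]-c)@t
        print(" plane",best,"c",c.round(3),"dir deg",np.degrees(np.arctan2(t[1],t[0])).round(2),"ends",(c+s.min()*t).round(3),(c+s.max()*t).round(3)); Q=Q[~I]
    # other things
    def box(n,lo,hi,extra=True):
        mm=ok&np.all((W>lo)&(W<hi),-1)&extra; p=W[mm]
        if len(p)>5:
            rr=cv2.minAreaRect((p[:,:2]*1000).astype(np.float32)); print(" ",n,len(p),p.mean(0).round(3),"med",np.median(p,0).round(3),"rect",np.round(rr[0]),np.round(rr[1]),round(rr[2],1),"circ",np.round(cv2.minEnclosingCircle((p[:,:2]*1000).astype(np.float32))))
    box("orange",(.38,-.42,.028),(.6,-.25,.055),(hsv[...,0]<20)&(hsv[...,1]>120))
    box("shank",(.51,-.42,.025),(.62,-.25,.06))
    box("ringtop",(.35,.25,.100),(.6,.45,.113)); box("knobtop",(.35,.25,.122),(.6,.45,.135)); box("case",(.35,.2,.069),(.6,.45,.079))
    box("uprights",(.5,-.2,.19),(.75,-.08,.24))
    box("red",(.5,-.2,.12),(.75,-.02,.24),((hsv[...,0]<6)|(hsv[...,0]>172))&(hsv[...,1]>110))
    box("tape",(.38,-.2,.02),(.56,-.03,.03)); box("jar",(.3,-.25,.08),(.42,-.08,.09));box("loupe",(.6,-.5,.045),(.75,-.3,.055))
    y=ok&(hsv[...,0]>20)&(hsv[...,0]<35)&(hsv[...,1]>90)&(B[2]>.1)&(B[1]<0); p=W[y]; print("  yellow",len(p),p.mean(0).round(3) if len(p) else "")
    s=ok&(B[2]>.15)&(B[0]>.42)&(B[0]<.9)&(B[1]>-.1)&(B[1]<.3)&(hsv[...,1]<60)
    p=W[s]; c=p.mean(0);_,_,V=np.linalg.svd(p-c,full_matrices=False); print("  platen n",V[2].round(3),c.round(3))
    h=hsv
    yy=(h[...,0]>20)&(h[...,0]<36)&(h[...,1]>90); yy[:, :200]=0; yy[270:]=0;yy[:230]=0
    if nm=="scene0":
        v,u=np.nonzero(yy); v,u=v[u<290],u[u<290]; K=d["K"];T=d["T"]
        ray=np.stack([(u-K[0,2])/K[0,0],(v-K[1,2])/K[1,1],np.ones(len(u))],-1)@T[:3,:3].T
        X=T[:3,3]+ray*((.151-T[2,3])/ray[:,2])[:,None]; rr=cv2.minAreaRect((X[:,:2]*1000).astype(np.float32)); print("yellow ray",len(u),rr,np.round(cv2.boxPoints(rr)).tolist())
E
```

```text
scene0 1867
[ 0.482 -0.05   0.02 ]
[ 0.717 -0.045  0.097]
[0.746 0.193 0.145]
[[469.0, -41.0], [740.0, -53.0], [751.0, 190.0], [479.0, 202.0]]
 plane 1004 c [ 0.68  -0.047] dir deg -2.71 ends [ 0.472 -0.037] [ 0.739 -0.05 ]
 plane 686 c [0.742 0.033] dir deg -92.22 ends [0.748 0.183] [ 0.739 -0.046]
```

```bash
python3 - <<'E' 2>&1 | grep -v Warn
from h import *
for nm in("scene0","side0"):
    d=np.load(f"pics/{nm}.npz"); W=np.nan_to_num(d["W"],nan=-9); im=d["im"]
    ok=W[...,2]>-1; hsv=cv2.cvtColor(im,cv2.COLOR_BGR2HSV); h=hsv; B=W[...,0],W[...,1],W[...,2]
    def box(n,lo,hi,extra=True):
        mm=ok&np.all((W>lo)&(W<hi),-1)&extra; p=W[mm]
        if len(p)>5:
            rr=cv2.minAreaRect((p[:,:2]*1000).astype(np.float32)); print(" ",n,len(p),p.mean(0).round(3),"rect",np.round(rr[0]),np.round(rr[1]),round(rr[2],1),"circ",np.round(cv2.minEnclosingCircle((p[:,:2]*1000).astype(np.float32))[0]))
    print(nm)
    box("orange",(.38,-.42,.028),(.6,-.25,.055),(hsv[...,0]<20)&(hsv[...,1]>120))
    box("shank",(.51,-.42,.025),(.62,-.25,.06))
    box("ringtop",(.35,.25,.100),(.6,.45,.113)); box("knobtop",(.35,.25,.122),(.6,.45,.135)); box("case",(.35,.2,.069),(.6,.45,.079))
    box("uprights",(.5,-.2,.19),(.75,-.08,.24))
    box("red",(.5,-.2,.12),(.75,-.02,.24),((hsv[...,0]<6)|(hsv[...,0]>172))&(hsv[...,1]>110))
    box("tape",(.38,-.2,.02),(.56,-.03,.03)); box("jar",(.3,-.25,.08),(.42,-.08,.09));box("loupe",(.6,-.5,.045),(.75,-.3,.055))
    box("platen",(.42,-.08,.16),(.9,.3,.3),hsv[...,1]<60)
    if nm=="scene0":
        yy=(h[...,0]>20)&(h[...,0]<36)&(h[...,1]>90); yy[:, :215]=0; yy[270:]=0;yy[:235]=0; yy[:,280:]=0
        v,u=np.nonzero(yy); K=d["K"];T=d["T"]
        ray=np.stack([(u-K[0,2])/K[0,0],(v-K[1,2])/K[1,1],np.ones(len(u))],-1)@T[:3,:3].T
        X=T[:3,3]+ray*((.151-T[2,3])/ray[:,2])[:,None]; rr=cv2.minAreaRect((X[:,:2]*1000).astype(np.float32)); print("yellow ray",len(u),rr)
s=manip.state()
print(cams.capture("wrist")["T_tool_cam"])
E
```

```text
scene0
  orange 193 [ 0.467 -0.334  0.04 ] rect [ 466. -333.] [77. 18.] 4.5 circ [ 466. -333.]
  shank 160 [ 0.552 -0.326  0.035] rect [ 548. -330.] [74. 33.] 20.4 circ [ 548. -328.]
  ringtop 173 [0.454 0.357 0.107] rect [504. 394.] [210.  57.] 32.1 circ [502. 398.]
  knobtop 50 [0.443 0.36  0.126] rect [515. 396.] [196.  29.] 25.2 circ [512. 402.]
  case 668 [0.451 0.343 0.072] rect [485. 357.] [233. 153.] 1.6 circ [485. 361.]
  uprights 1896 [ 0.606 -0.152  0.212] rect [ 601. -138.] [118. 106.] 88.0 circ [ 600. -147.]
  red 15 [ 0.62  -0.139  0.214] rect [ 614. -131.] [24. 70.] 38.4 circ [ 604. -138.]
  tape 113 [ 0.433 -0.124  0.023] rect [ 413. -127.] [108.  83.] 27.2 circ [ 415. -126.]
  jar 272 [ 0.359 -0.156  0.083] rect [ 359. -156.] [57. 56.] 2.7 circ [ 359. -155.]
  loupe 307 [ 0.688 -0.405  0.048] rect [ 689. -405.] [42. 41.] 50.1 circ [ 688. -405.]
  platen 4042 [0.618 0.044 0.212] rect [608.  42.] [242. 252.] 87.4 circ [609.  52.]
yellow ray 105 ((595.8560180664062, -193.17591857910156), (7.667890548706055, 101.32250213623047), 88.4631118774414)
side0
  orange 61 [ 0.46
[... 413 characters left out ...]
ts 443 [ 0.592 -0.146  0.214] rect [ 603. -139.] [113. 109.] 87.5 circ [ 601. -151.]
  tape 104 [ 0.466 -0.093  0.024] rect [ 448. -107.] [125.  91.] 35.6 circ [ 450. -105.]
  jar 141 [ 0.358 -0.147  0.084] rect [ 359. -146.] [57. 59.] 29.7 circ [ 360. -147.]
  loupe 23 [ 0.681 -0.402  0.049] rect [ 681. -406.] [21. 42.] 25.5 circ [ 687. -403.]
  platen 4023 [0.602 0.065 0.208] rect [609.  49.] [254. 254.] 88.2 circ [611.  59.]
[[ 4.05813621e-04 -2.55697826e-01  9.66756669e-01 -1.46282992e-01]
 [ 9.99999887e-01  3.41534616e-04 -3.29435448e-04  1.72972846e-04]
 [-2.45944940e-04  9.66756694e-01  2.55697936e-01 -6.46865946e-02]
 [ 0.00000000e+00  0.00000000e+00  0.00000000e+00  1.00000000e+00]]
```

```bash
cat >> h.py <<'E'
YAW=np.radians(-2.5)
UX=np.array([-np.sin(YAW),np.cos(YAW),0]); UY=np.array([-UX[1],UX[0],0]); UZ=np.array([0,0,1.])
def rv(x,z):
    x=np.array(x,float);x/=np.linalg.norm(x); z=np.array(z,float); z-=z@x*x; z/=np.linalg.norm(z)
    return R.from_matrix(np.stack([x,np.cross(z,x),z],1)).as_rotvec()
def st(t=""):
    s=manip.state(); print(t,"t%.2f"%s["clock"],"p",np.round(s["tool_pos"],4),"F",np.round(s["contact_force"],1),"M",np.round(s["moment"],2),"w%.4f"%s["gripper_width"],"q",np.round(s["joint_pos"],2)); return s
E
python3 - <<'E'
from h import *
a=np.radians(4)
manip.move_pose([.475,-.33,.24],rv([0,0,-1],[np.cos(a),np.sin(a),0])); st("a"); save(cap("wrist"),"w1")
manip.move_pose([.59,-.20,.40],rv([0,0,-1],UX)); st("b"); save(cap("wrist"),"w2")
A=np.hstack([cv2.imread("pics/w%d.png"%i) for i in(1,2)]); cv2.imwrite("pics/w12.png",cv2.resize(A,(800,300),interpolation=cv2.INTER_AREA))
E
```

```text
a t2.09 p [ 0.4749 -0.3303  0.2401] F [0.2 0.1 0.1] M [ 0.11 -0.14  0.04] w0.0885 q [-0.65  0.08  1.81 -0.    1.25 -2.29]Traceback (most recent call last):
  File "<stdin>", line 4, in <module>
cell.IKError: the arm cannot take that pose within its joint ranges
```

Run:
```python
from h import *
a=np.radians(4); rd=np.array([np.cos(a),np.sin(a),0])
def ik(n,p,r):
    q=inverse_kinematics(p,r); print(n,None if q is None else np.round(q,2))
s35,c35=np.sin(.61),np.cos(.61)
d=c35*UX+s35*UZ; tx=s35*UX-c35*UZ
F=np.array([.6055,-.042,0])
g=F-.18*UX+[0,0,.085]; tcp=g+.019*tx
for sg in(1,-1):
    print(sg); ik("look",[.59,-.2,.4],rv([0,0,-1],sg*UX)); ik("cradle",[.475,-.33,.016],rv([0,0,-1],sg*rd)); ik("flick",tcp,rv(tx,sg*d)); ik("flick up",tcp+[0,0,.03],rv(tx,sg*d)); ik("flickback",tcp-.12*UX,rv(tx,sg*d))
    ik("press",F-.016*UX+[0,0,.165],rv([0,0,-1],sg*UX));ik("press hi",F-.0*UX+[0,0,.29],rv([0,0,-1],sg*UX))
    for t in (-.1,.6,1.4):ik("ring%.1f"%t,[.44,.365,.088],rv([0,0,-1],[sg*np.sin(t),sg*np.cos(t),0]))
```

```text
1
look None
cradle [-0.65  0.32  1.99 -0.    0.83 -2.29]
flick [-0.64  0.54  1.68  0.51  1.33  2.32]
flick up [-0.64  0.51  1.66  0.51  1.37  2.34]
flickback [-0.76  0.65  1.49  0.45  1.44  2.26]
press None
press hi None
ring-0.1 None
ring0.6 [ 0.65  0.21  1.97 -0.    0.96 -1.89]
ring1.4 [ 0.65  0.21  1.97  0.    0.96 -1.09]
-1
look [-0.37  0.11  1.49 -0.    1.54 -0.32]
cradle [-0.65  0.32  1.99 -0.    0.83  0.85]
flick [-0.64  0.54  1.68  0.51  1.33 -0.82]
flick up [-0.64  0.51  1.66  0.51  1.37 -0.8 ]
flickback [-0.76  0.65  1.49  0.45  1.44 -0.88]
press [-0.14  0.19  1.83 -0.    1.12 -0.09]
press hi [-0.11  0.11  1.69 -0.    1.34 -0.07]
ring-0.1 [0.65 0.21 1.97 0.   0.96 0.55]
ring0.6 [0.65 0.21 1.97 0.   0.96 1.25]
ring1.4 [0.65 0.21 1.97 0.   0.96 2.05]
```

Run:
```python
from h import *
manip.move_pose([.60,-.10,.40],rv([0,0,-1],-UX)); st("b"); save(cap("wrist"),"w2")
A=np.hstack([cv2.imread("pics/w%d.png"%i) for i in(1,2)]); cv2.imwrite("pics/w12.png",cv2.resize(A,(800,300),interpolation=cv2.INTER_AREA))
```

```text
b t3.98 p [ 0.5998 -0.1004  0.3996] F [ 0.1  0.  -0.1] M [-0.02 -0.05  0.03] w0.0880 q [-0.21  0.08  1.53 -0.    1.53 -0.16]
```

View pics/w12.png

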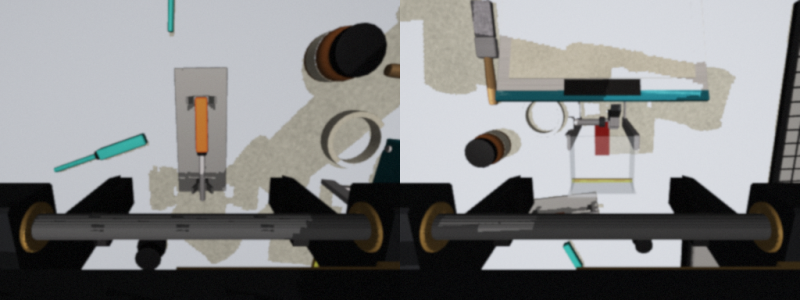

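The left view shows the orange rod in its cradle at (202,125), tip at (203,195). The right view shows the red tail at (602,140), the yellow skirt edge at (603,180), and the black strip at (602,87) on the platen edge. I'll measure these now.

Run:
```python
from h import *
def ld(n):
    d=np.load(f"pics/{n}.npz"); W=np.nan_to_num(d["W"],nan=-9); return d,W,cv2.cvtColor(d["im"],cv2.COLOR_BGR2HSV)
def rect(n,p):
    rr=cv2.minAreaRect((p[:,:2]*1e4).astype(np.float32)); print(n,len(p),p.mean(0).round(4),"ctr",np.round(rr[0])/10,np.round(rr[1])/10,round(rr[2],1))
def bx(W,lo,hi): return np.all((W>lo)&(W<hi),-1)
d,W,h=ld("w1"); 
rect("orange",W[(h[...,0]<20)&(h[...,1]>120)&bx(W,(.3,-.45,.036),(.6,-.25,.06))])
rect("orange top",W[(h[...,0]<20)&(h[...,1]>120)&bx(W,(.3,-.45,.038),(.6,-.25,.046))])
rect("shank",W[bx(W,(.51,-.36,.034),(.60,-.29,.041))]); rect("plate",W[bx(W,(.3,-.45,.0035),(.65,-.25,.009))])
rect("jar",W[bx(W,(.3,-.25,.08),(.42,-.08,.09))]); 
print("plane z",np.median(W[bx(W,(.3,-.6,-.02),(.6,-.25,.004))][:,2]))
d,W,h=ld("w2"); K=d["K"];T=d["T"]
def ray(mask,z):
    v,u=np.nonzero(mask); r=np.stack([(u-K[0,2])/K[0,0],(v-K[1,2])/K[1,1],np.ones(len(u))],-1)@T[:3,:3].T
    return T[:3,3]+r*((z-T[2,3])/r[:,2])[:,None]
red=((h[...,0]<6)|(h[...,0]>172))&(h[...,1]>120); red[:140]=0; red[230:]=0; red[:,:220]=0; red[:,300:]=0
yel=(h[...,0]>20)&(h[...,0]<36)&(h[...,1]>90); yel[:200]=0;yel[250:]=0; yel[:,:200]=0
U0=np.array([.6055,-.0455,0])
def uf(n,P): q=np.stack([(P-U0)@UX,(P-U0)@UY,P[:,2]],1)*1000; print(n,len(q),"unit min",np.percentile(q,2,axis=0).round(1),"max",np.percentile(q,98,axis=0).round(1),"mean",q.mean(0).round(1))
uf("red@160",ray(red,.160)); uf("yel@150",ray(yel,.150)); rect("yel",ray(yel,.150))
uf("top216",W[bx(W,(.5,-.3,.205),(.75,-.08,.225))]); rect("top216",W[bx(W,(.5,-.3,.205),(.75,-.08,.225))])
blk=(h[...,2]<45)&bx(W,(.45,-.1,.2),(.8,.08,.3)); uf("strip",W[blk]); rect("strip",W[blk])
pl=bx(W,(.4,-.1,.19),(.85,.3,.3))&(h[...,2]>90); uf("platen",W[pl]); rect("platen",W[pl])
```

```text
orange 1096 [ 0.4628 -0.331   0.0421] ctr [ 464.6 -331.1] [81.6 17. ] 4.3
orange top 1091 [ 0.4629 -0.331   0.0421] ctr [ 465. -331.] [80.7 17. ] 4.3
shank 464 [ 0.5468 -0.3237  0.0369] ctr [ 547.1 -325.8] [72. 28.] 17.3
plate 8204 [ 0.4715 -0.3303  0.0064] ctr [ 461.  -371.2] [247.9 160.3] 4.7
jar 3747 [ 0.3564 -0.1547  0.0853] ctr [ 356.5 -153.6] [58.3 59.8] 3.9
plane z 0.00036195832924373894
red@160 575 unit min [-97.1  -7.1 160. ] max [-49.8  13.  160. ] mean [-72.8   2.6 160. ]
yel@150 267 unit min [-167.9 -291.7  150. ] max [-146.4   48.7  150. ] mean [-149.1   -9.5  150. ]
yel 267 [ 0.6085 -0.1949  0.15  ] ctr [ 738.3 -210.5] [379.3  46.2] 0.7
top216 7312 unit min [-147.2  -47.1  213.6] max [-57.7  51.7 217.8] mean [-100.5    2.2  216.2]
top216 7312 [ 0.5989 -0.1458  0.2162] ctr [ 599.1 -137.2] [114.7 106.1] 87.3
strip 1918 unit min [-22.1 -38.6 247.5] max [ 16.1  45.2 261. ] mean [  6.6   2.9 252.2]
strip 1918 [ 0.6029 -0.0388  0.2522] ctr [601.6 -51.8] [47.3 87.6] 86.0
platen 31046 unit min [  -6.  -116.7  206.6] max [111.3 122.1 255.4] mean [ 55.5   0.9 230.7]
platen 31046 [0.607  0.01   0.2307] ctr [604.3 -16.8] [170.8 250.2] 87.5
```

```bash
cat >> h.py <<'E'
U0=np.array([.603,-.0445,0])
a=np.radians(4.3); RD=np.array([np.cos(a),np.sin(a),0]); RC=np.array([.465,-.331,0]); G=RC+.014*RD
OR=rv([0,0,-1],-RD)
S,C=np.sin(.61),np.cos(.61); D=C*UX+S*UZ; TX=S*UX-C*UZ; OF=rv(TX,-D)
def tipto(x,z,y=0): return U0+x/1000*UX+y/1000*UY+z/1000*UZ-.106*D+.017*TX
E
python3 - <<'E'
from h import *
manip.set_gripper(.05,50)
manip.move_pose(G+[0,0,.12],OR); manip.move_linear(G+[0,0,.016],.12); st("at")
manip.set_gripper(0,50); st("grip"); manip.move_linear(G+[0,0,.14],.12); st("lift")
manip.move_pose(tipto(-260,150),OF); s=st("pre")
manip.move_linear(tipto(-200,122),.15); save(cap("wrist"),"w3"); save(cap("scene"),"s3")
A=np.hstack([cv2.imread("pics/w3.png"),cv2.resize(cv2.imread("pics/s3.png")[180:372,130:386],(512,384))]); cv2.imwrite("pics/c3.png",cv2.resize(A,(800,300),interpolation=cv2.INTER_AREA))
E
```

```text
at t7.18 p [ 0.4797 -0.3304  0.0168] F [-0.9 -0.4 -0.5] M [-0.01  0.04  0.01] w0.0500 q [-0.65  0.32  1.98  0.    0.84  0.85]
grip t7.78 p [ 0.4791 -0.3301  0.0163] F [ 0.8 -0.   2.3] M [ 0.07  0.07 -0.07] w0.0175 q [-0.65  0.32  1.98 -0.    0.84  0.85]
lift t8.96 p [ 0.4783 -0.3294  0.1389] F [-0.3 -0.3 -1.6] M [ 0.01  0.02 -0.03] w0.0171 q [-0.65  0.17  1.91 -0.    1.06  0.85]
pre t10.50 p [ 0.5882 -0.3811  0.0753] F [ 0.1 -0.2 -1.2] M [-0.38 -0.05  0.04] w0.0174 q [-0.81  0.7   1.4   0.43  1.5  -0.9 ]
```

View pics/c3.png

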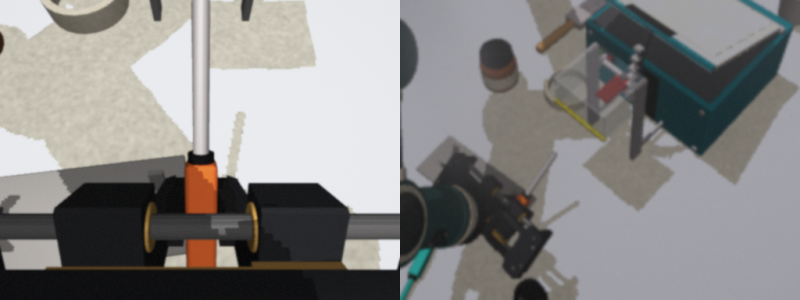

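The rod is held centrally: the shank runs straight up at (200,70), and in the scene crop its tip is at (555,155), short of the skirt. Next come the entry and the flick, gated on a depth check of the rod's direction.

```bash
cat > a.py <<'E'
from h import *
d=np.load("pics/w3.npz"); W=np.nan_to_num(d["W"],nan=-9); m=np.zeros(W.shape[:2],bool); m[5:190,240:275]=1
t=U0-.2*UX+.122*UZ; m&=(W[...,2]>.05)&(np.linalg.norm(np.cross(W-t,D),axis=-1)<.02); P=W[m]; c=P.mean(0); v=np.linalg.svd(P-c,full_matrices=False)[2][0]; v*=np.sign(v[1])
print(len(P),"axis",v.round(3),"want",D.round(3),"offset (incl. radius 4.5)",(((c-t)-((c-t)@D)*D)*1000).round(1))
ang=np.degrees(np.arccos(v@D)); print("deg",ang)
if ang>4: raise SystemExit
manip.move_linear(tipto(-88,122),.1); st("in"); f0=manip.state()["contact_force"]
z=122
for z in [140,146,150,154,158,162,166,170,174,177]:
    manip.move_linear(tipto(-88,z),.05); s=manip.state(); f=s["contact_force"]-f0; print(z,"F",f.round(1),"t%.2f"%s["clock"],"z err",np.round((s["tool_pos"]-tipto(-88,z))*1000,1))
    if np.linalg.norm(f)>10: print("stop"); break
save(cap("wrist"),"w4"); save(cap("scene"),"s4")
A=np.hstack([cv2.imread("pics/w4.png"),cv2.resize(cv2.imread("pics/s4.png")[180:308,200:370],(512,384))]); cv2.imwrite("pics/c4.png",cv2.resize(A,(800,300),interpolation=cv2.INTER_AREA))
E
python3 a.py
```

```text
4157 axis [0.032 0.82  0.571] want [0.036 0.819 0.573] offset (incl. radius 4.5) [-0.6 -2.3  3.4]
deg 0.24539859427758587
in t12.46 p [ 0.596  -0.2102  0.0474] F [-0.4 -0.5 -1.3] M [-0.3  -0.06  0.02] w0.0173 q [-0.64  0.56  1.69  0.51  1.3  -0.84]
140 F [0.3 1.2 0.7] t12.97 z err [ 0.3 -0.4  0.6]
146 F [0.4 0.5 0.1] t13.23 z err [ 0.2 -0.1  0.4]
150 F [1.3 0.8 0.2] t13.48 z err [ 0.2 -0.1  0.3]
154 F [ 0.6  0.7 -0.9] t13.73 z err [-0.1 -0.1  0.1]
158 F [-1.1 -0.1 -0.3] t13.98 z err [ 0.  -0.   0.3]
162 F [-0.   0.8 -0.3] t14.23 z err [ 0.2 -0.   0.4]
166 F [ 0.9  0.7 -1.3] t14.48 z err [ 0.2 -0.   0.4]
170 F [ 0.2  1.1 -0.3] t14.73 z err [ 0.2 -0.1  0.4]
174 F [ 0.2  0.3 -0.8] t14.98 z err [ 0.2 -0.1  0.4]
177 F [ 0.   0.3 -0.5] t15.23 z err [ 0.1 -0.   0.3]
```

View pics/c4.png

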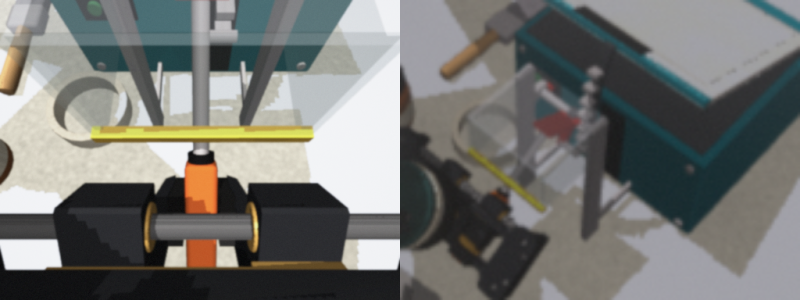

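The left view shows the rod under the yellow skirt, centred between the uprights. In the right view the red tail at (553,125) looks raised. I'll estimate the angle by projecting the blade into the scene camera.

```bash
cat > th.py <<'E'
from h import *
import sys
def theta(name):
    d=np.load(f"pics/{name}.npz"); im=d["im"]; h=cv2.cvtColor(im,cv2.COLOR_BGR2HSV); K=d["K"]; T=np.linalg.inv(d["T"])
    red=((h[...,0]<7)|(h[...,0]>170))&(h[...,1]>70); red[:200]=0;red[265:]=0;red[:,:240]=0;red[:,295:]=0
    res=[]
    for th in np.arange(0,.8,.05):
        pts=[]
        for r in(18,55):
            for y in(-12,12):
                for b in(-5,0):
                    x=-48-r*np.cos(th)+b*np.sin(th); z=160+r*np.sin(th)+b*np.cos(th)
                    p=U0+x/1e3*UX+y/1e3*UY+z/1e3*UZ; q=K@(T[:3,:3]@p+T[:3,3]); pts.append(q[:2]/q[2])
        hull=cv2.convexHull(np.array(pts,np.float32)); m=np.zeros(red.shape,np.uint8); cv2.fillConvexPoly(m,np.round(hull).astype(int),1)
        # allow +-3 px offset
        best=max(((red&(np.roll(m,(i,j),(0,1))>0)).sum()/(red|(np.roll(m,(i,j),(0,1))>0)).sum(),i,j) for i in range(-2,3) for j in range(-2,3))
        i0=(red&(m>0)).sum()/(red|(m>0)).sum()
        res.append((round(th,2),round(i0,2),round(best[0],2)))
    print(name,red.sum(),np.array(np.nonzero(red)).mean(1).round(1),*[r for r in res])
for n in sys.argv[1:]: theta(n)
E
python3 th.py s3 s4
```

```text
s3 177 [235.8 265.4] (np.float64(0.0), np.float64(0.61), np.float64(0.71)) (np.float64(0.05), np.float64(0.66), np.float64(0.73)) (np.float64(0.1), np.float64(0.66), np.float64(0.7)) (np.float64(0.15), np.float64(0.61), np.float64(0.67)) (np.float64(0.2), np.float64(0.57), np.float64(0.67)) (np.float64(0.25), np.float64(0.56), np.float64(0.65)) (np.float64(0.3), np.float64(0.52), np.float64(0.62)) (np.float64(0.35), np.float64(0.43), np.float64(0.6)) (np.float64(0.4), np.float64(0.41), np.float64(0.57)) (np.float64(0.45), np.float64(0.38), np.float64(0.55)) (np.float64(0.5), np.float64(0.37), np.float64(0.53)) (np.float64(0.55), np.float64(0.31), np.float64(0.52)) (np.float64(0.6), np.float64(0.3), np.float64(0.47)) (np.float64(0.65), np.float64(0.27), np.float64(0.42)) (np.float64(0.7), np.float64(0.21), np.float64(0.35)) (np.float64(0.75), np.float64(0.19), np.float64(0.31))
s4 139 [232.3 266.4] (np.float64(0.0), np.float64(0.28), np.float64(0.45)) (np.float64(0.05), np.float64(0.31), np.float64(0.48)) (np.float64(0.1), np.float64(0.32), np.float64(0.52)) (np.float64(0.15), np.float64(0.38), np.float64(0.58)) (np.float64(0.2), np.float64(0.38), np.float64(0.6)) (np.float64(0.25), np.float64(0.42), np.float64(0.66)) (np.float64(0.3), np.float64(0.45), np.float64(0.71)) (np.float64(0.35), np.float64(0.5), np.float64(0.71)) (np.float64(0.4), np.float64(0.53), np.float64(0.72)) (np.float64(0.45), np.float64(0.59), np.float64(0.75)) (np.float64(0.5), np.float64(0.61), np.float64(0.72)) (np.float64(0.55), np.float64(0.61), np.float64(0.72)) (np.float64(0.6), np.float64(0.58), np.float64(0.68)) (np.float64(0.65), np.float64(0.5), np.float64(0.61)) (np.float64(0.7), np.float64(0.38), np.float64(0.56)) (np.float64(0.75), np.float64(0.34), np.float64(0.5))
```

```bash
cat > b.py <<'E'
from h import *
f0=manip.state()["contact_force"]
for z in (178.5,180):
    manip.move_linear(tipto(-88,z),.05); s=manip.state(); print(z,(s["contact_force"]-f0).round(1))
    if np.linalg.norm(s["contact_force"]-f0)>6: break
manip.move_linear(tipto(-88,120),.08); manip.move_linear(tipto(-200,122),.15); st("out"); save(cap("wrist"),"w5")
manip.move_linear(tipto(-260,150),.15); save(cap("scene"),"s5"); st()
d=np.load("pics/w5.npz"); W=np.nan_to_num(d["W"],nan=-9); m=np.zeros(W.shape[:2],bool); m[5:190,240:275]=1
t=U0-.2*UX+.122*UZ; m&=(W[...,2]>.05)&(np.linalg.norm(np.cross(W-t,D),axis=-1)<.02); P=W[m]; c=P.mean(0); v=np.linalg.svd(P-c,full_matrices=False)[2][0]; v*=np.sign(v[1])
print(len(P),"axis",v.round(3),"want",D.round(3),"offset",(((c-t)-((c-t)@D)*D)*1000).round(1))
E
python3 b.py; python3 th.py s5 | sed 's/np.float64//g'
```

```text
178.5 [0.3 0.8 0.5]
180 [-0.4 -0.8 -0.2]
out t17.63 p [ 0.5907 -0.3207  0.0472] F [ 0.  -0.1 -1.6] M [-0.36 -0.1   0.02] w0.0173 q [-0.76  0.67  1.52  0.46  1.4  -0.89]
 t18.32 p [ 0.588  -0.3801  0.0748] F [ 0.1  0.6 -0.6] M [-0.39 -0.04 -0.03] w0.0169 q [-0.81  0.7   1.41  0.43  1.5  -0.9 ]
4161 axis [0.033 0.819 0.573] want [0.036 0.819 0.573] offset [-1.  -1.8  2.6]
s5 130 [231.9 266.6] ((0.0), (0.25), (0.41)) ((0.05), (0.27), (0.44)) ((0.1), (0.28), (0.47)) ((0.15), (0.33), (0.52)) ((0.2), (0.33), (0.53)) ((0.25), (0.36), (0.58)) ((0.3), (0.39), (0.62)) ((0.35), (0.43), (0.65)) ((0.4), (0.46), (0.66)) ((0.45), (0.52), (0.71)) ((0.5), (0.55), (0.69)) ((0.55), (0.56), (0.72)) ((0.6), (0.61), (0.71)) ((0.65), (0.55), (0.63)) ((0.7), (0.41), (0.6)) ((0.75), (0.38), (0.53))
```

The blade fit gives a pawl angle of about 0.6, which agrees with the tip-height geometry. The rod sits unchanged in the hand, so I'll lay it back.

Run:
```python
from h import *
manip.move_pose(G+[0,0,.14],OR); manip.move_linear(G+[0,0,.05],.15); st("above"); 
for z in (.03,.022,.0175,.0165): manip.move_linear(G+[0,0,z],.06); st(z)
manip.set_gripper(.05); manip.dwell(.1); st("open"); manip.move_linear(G+[0,0,.14],.15)
manip.move_pose([.475,-.33,.24],OR); save(cap("wrist"),"w6"); st()
d=np.load("pics/w6.npz"); W=np.nan_to_num(d["W"],nan=-9); h=cv2.cvtColor(d["im"],cv2.COLOR_BGR2HSV)
p=W[(h[...,0]<20)&(h[...,1]>120)&np.all((W>(.3,-.45,.03))&(W<(.6,-.25,.07)),-1)]; rr=cv2.minAreaRect((p[:,:2]*1e4).astype(np.float32)); print(p.mean(0).round(4),p[:,2].min(),p[:,2].max(),rr)
```

```text
above t20.62 p [ 0.4795 -0.3305  0.0504] F [-0.1  0.5 -1.3] M [0.03 0.03 0.07] w0.0174 q [-0.65  0.28  1.97  0.    0.9   0.85]
0.03 t21.10 p [ 0.4786 -0.3296  0.0295] F [ 0.   0.2 -0.8] M [ 0.05 -0.    0.01] w0.0176 q [-0.65  0.3   1.98  0.    0.86  0.85]
0.022 t21.38 p [ 0.4785 -0.3296  0.0214] F [-0.1 -0.3 -0.8] M [ 0.03 -0.02  0.02] w0.0175 q [-0.65  0.31  1.98 -0.    0.85  0.85]
0.0175 t21.63 p [ 0.4787 -0.3298  0.0172] F [ 0.3  0.1 -1.3] M [0.05 0.02 0.05] w0.0176 q [-0.65  0.32  1.98  0.    0.84  0.85]
0.0165 t21.88 p [ 0.479  -0.33    0.0165] F [ 1.  -0.7 -1.6] M [ 0.01  0.01 -0.01] w0.0174 q [-0.65  0.32  1.98 -0.    0.84  0.85]
open t22.62 p [ 0.479  -0.3299  0.0165] F [0.1 0.  0.8] M [-0.01  0.03  0.01] w0.0496 q [-0.65  0.32  1.98 -0.    0.84  0.85]
 t24.13 p [ 0.4743 -0.3295  0.2385] F [-0.1  0.6  0. ] M [ 0.1   0.08 -0.03] w0.0504 q [-0.65  0.08  1.82  0.    1.25  0.85]
[ 0.4656 -0.3311  0.042 ] 0.03209585390590802 0.044565856319524866 ((4648.15966796875, -3317.3583984375), (799.8652954101562, 174.7093505859375), 4.108959674835205)
```

View pics/w6.png

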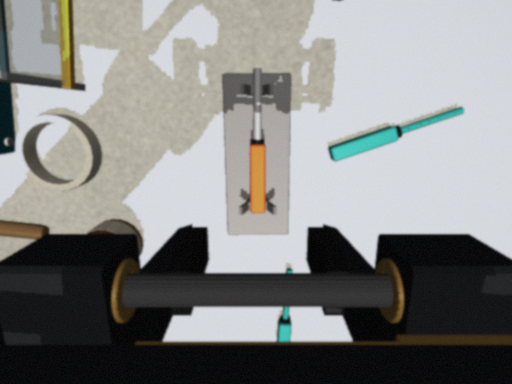

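The rod is back on its seat: handle at (0.4656,-0.3311), top at 0.042 and yaw 4.1°, shank in the front support. Next is the platen.

```bash
cat > p.py <<'E'
from h import *
l=.25; OP=rv(-np.sin(l)*UX-np.cos(l)*UZ,-UX)
def P(phi,dz=0): 
    c,s=np.cos(phi),np.sin(phi); return U0+(.210-.226*c+.009*s)*UX+(.152+.226*s+.009*c+dz)*UZ
manip.set_gripper(0,20)
manip.move_linear([.475,-.33,.33],.2)
manip.move_pose(P(.41,.06),OP); st("above"); f0=manip.state()["contact_force"]
manip.move_linear(P(.41,.01),.1)
for phi in [.40,.38,.35,.32,.29,.26,.23,.2,.17,.14,.11,.08,.06,.04,.025,.012,0,-.006,-.012,-.018]:
    manip.move_linear(P(phi),.03); s=manip.state(); f=s["contact_force"]-f0; print(phi,f.round(1),"t%.2f"%s["clock"],"dz %.1f"%((s["tool_pos"]-P(phi))[2]*1000))
    if abs(f[2])>(9 if phi<.05 else 14): print("stop"); break
E
python3 p.py
```

```text
above t26.78 p [ 0.6029 -0.0391  0.3097] F [-1.1 -1.   0. ] M [ 0.03 -0.06 -0.01] w0.0005 q [ 0.03  0.11  1.68 -0.25  1.38  0.13]
0.4 [1.4 0.9 1.6] t27.98 dz 0.1
0.38 [2.3 0.7 2. ] t28.28 dz -0.3
0.35 [1.3 1.6 0.8] t28.66 dz -0.7
0.32 [ 1.8  1.1 -0.4] t29.03 dz -0.7
0.29 [ 0.9  1.6 -0.9] t29.41 dz -0.5
0.26 [ 1.3  0.2 -0.2] t29.78 dz -0.5
0.23 [ 1.   1.4 -0.5] t30.16 dz -0.5
0.2 [ 1.1  0.8 -0.3] t30.53 dz -0.5
0.17 [2.3 0.9 0.5] t30.91 dz -0.5
0.14 [1.2 1.6 0.8] t31.28 dz -0.5
0.11 [2.2 1.1 0.2] t31.66 dz -0.4
0.08 [ 0.8  1.3 -0. ] t32.03 dz -0.5
0.06 [1.9 0.2 0.6] t32.33 dz -0.3
0.04 [1.3 0.7 1.5] t32.63 dz -0.3
0.025 [2.7 1.3 0.9] t32.90 dz -0.3
0.012 [1.5 1.4 1.1] t33.15 dz -0.2
0 [-0.5  3.   7.4] t33.40 dz 1.2
-0.006 [-3.6  4.7 12.5] t33.65 dz 2.4
stop
```

```bash
python3 - <<'E'
from h import *
p=manip.state()["tool_pos"]; manip.move_linear(p+[0,0,.10],.1); 
manip.move_linear([.58,.05,.36],.2,rv([0,0,-1],-UX)); st(); save(cap("scene"),"s7"); save(cap("side"),"d7"); save(cap("wrist"),"w7")
A=np.hstack([cv2.resize(cv2.imread("pics/s7.png")[120:312,160:416],(512,384)),cv2.imread("pics/w7.png")]); cv2.imwrite("pics/c7.png",cv2.resize(A,(800,300),interpolation=cv2.INTER_AREA))
for n in("s7","d7"):
    d=np.load(f"pics/{n}.npz"); W=np.nan_to_num(d["W"],nan=-9); q=np.stack([(W-U0)@UX,(W-U0)@UY,W[...,2]],-1)
    m=np.all((q>(.02,-.11,.14))&(q<(.2,.11,.28)),-1); p=q[m]
    for _ in range(3):
        c,*_=np.linalg.lstsq(np.c_[p[:,:2],np.ones(len(p))],p[:,2],rcond=None); r=abs(p[:,2]-np.c_[p[:,:2],np.ones(len(p))]@c); p=p[r<max(.003,np.median(r)*2)]
    print(n,len(p),"slope/height",c.round(4))
E
python3 th.py s7 | sed 's/np.float64//g'
```

```text
t35.73 p [0.5796 0.0496 0.3587] F [-0.1  1.  -0.4] M [-0.05 -0.04  0.01] w0.0001 q [ 0.04  0.04  1.64 -0.    1.46  0.09]
s7 4054 slope/height [-0.0009  0.0005  0.159 ]
d7 1698 slope/height [ 0.     -0.0007  0.1609]
s7 123 [232.5 266.9] ((0.0), (0.25), (0.41)) ((0.05), (0.27), (0.44)) ((0.1), (0.28), (0.48)) ((0.15), (0.33), (0.53)) ((0.2), (0.34), (0.54)) ((0.25), (0.37), (0.59)) ((0.3), (0.39), (0.64)) ((0.35), (0.44), (0.66)) ((0.4), (0.47), (0.67)) ((0.45), (0.53), (0.72)) ((0.5), (0.55), (0.69)) ((0.55), (0.57), (0.73)) ((0.6), (0.63), (0.74)) ((0.65), (0.57), (0.65)) ((0.7), (0.43), (0.62)) ((0.75), (0.38), (0.54))
```

View pics/c7.png

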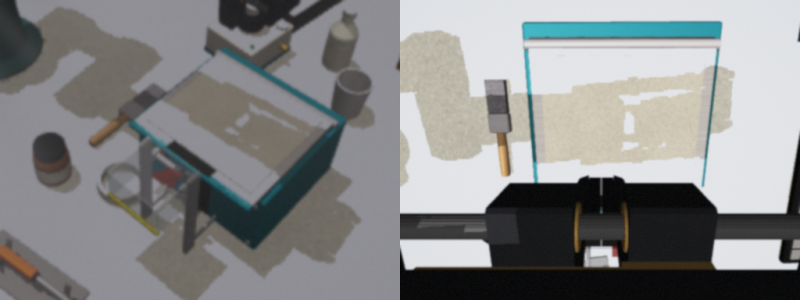

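The platen is flat: slope under 0.001 and height 0.159 to 0.161. The pawl is still at about 0.6. Next I'll look at the ring from above.

```bash
cat >> h.py <<'E'
def OT(t): return rv([0,0,-1],[-np.sin(t),-np.cos(t),0])
E
python3 - <<'E'
from h import *
manip.set_gripper(.088,20)
manip.move_pose([.44,.335,.25],OT(-.3)); st(); save(cap("wrist"),"w8")
d=np.load("pics/w8.npz"); W=np.nan_to_num(d["W"],nan=-9); im=d["im"]
def circ(n,lo,hi):
    m=(W[...,2]>lo)&(W[...,2]<hi)&(abs(W[...,0]-.44)<.06)&(abs(W[...,1]-.365)<.06); p=W[m]; print(n,len(p),p.mean(0).round(4),[np.round(x,1) for x in cv2.minEnclosingCircle((p[:,:2]*1e3).astype(np.float32))])
circ("knob",.124,.134); circ("ring",.104,.116)
K=d["K"];T=np.linalg.inv(d["T"]); q=K@(T[:3,:3]@np.array([.44,.365,.11])+T[:3,3]); u,v=(q[:2]/q[2]).astype(int); print(u,v)
c=im[max(0,v-90):v+90,max(0,u-120):u+120]; cv2.imwrite("pics/c8.png",cv2.resize(c,None,fx=3.2,fy=3.2,interpolation=cv2.INTER_CUBIC))
E
```

```text
t38.47 p [0.4409 0.3347 0.2507] F [ 0.6  0.3 -0.3] M [-0.06 -0.11  0.03] w0.0875 q [ 0.6   0.03  1.85 -0.    1.26  0.31]
knob 912 [0.4376 0.3623 0.1293] [array([437.7, 362. ]), np.float64(14.9)]
ring 2798 [0.4371 0.3637 0.1103] [array([437.7, 361.7]), np.float64(32.7)]
266 150
```

View pics/c8.png

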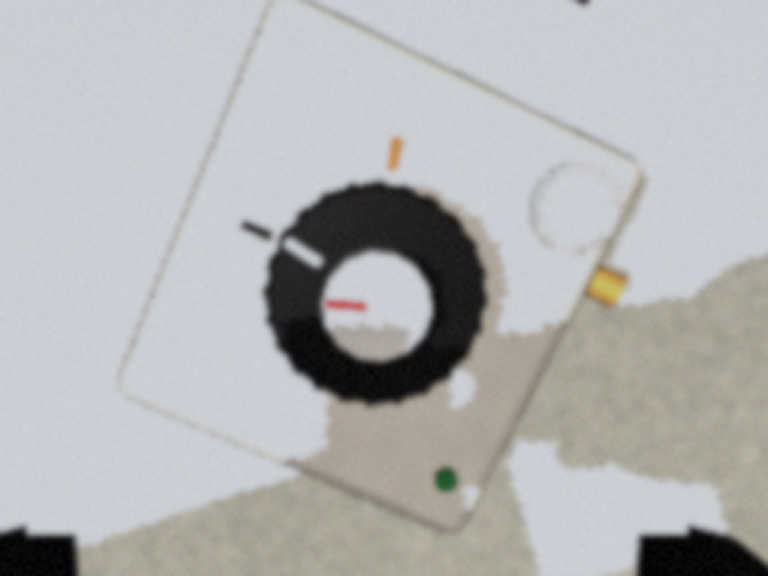

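The ring centre is at (437.7, 361.7) mm, with the measured radii matching. The pointer at (302,252) is about 1.2 rad short of the orange mark at (395,153). The red trim mark is at (346,305).

```bash
cat > r.py <<'E'
from h import *
c=np.array([.4377,.3617,0]); t0=-.3
manip.move_pose(c+[0,0,.17],OT(t0)); manip.move_linear(c+[0,0,.087],.12); st("at")
manip.set_gripper(0,20); s=st("grip"); m0=s["moment"][2]; q=np.array(s["joint_pos"]); q0=q[5]; h=0
for tot in [.2,.4,.6,.8,.95,1.05,1.1,1.15,1.2,1.24,1.28,1.32,1.36]:
    q[5]=q0+tot; manip.set_joints(q); s=manip.state(); dm=s["moment"][2]-m0
    print(tot,"Mz %.2f"%dm,np.round(s["contact_force"],1),"q6err %.3f"%(s["joint_pos"][5]-q[5]),"t%.2f"%s["clock"])
    if abs(dm)>.35: print("stop"); break
E
python3 r.py
```

```text
at t39.79 p [0.4385 0.3622 0.0881] F [-0.2 -0.2  0.7] M [ 0.02 -0.1  -0.02] w0.0878 q [ 0.65  0.2   1.98 -0.    0.96  0.35]
grip t40.28 p [0.4382 0.3621 0.0876] F [ 1.4 -0.   2.1] M [-0.   -0.21  0.05] w0.0632 q [ 0.65  0.2   1.98 -0.    0.96  0.35]
0.2 Mz -0.12 [ 0.3 -0.3  0.6] q6err -0.004 t40.59
0.4 Mz -0.13 [-0.5 -0.2  1.2] q6err -0.006 t40.90
0.6 Mz -0.10 [-1.3 -0.8  1.9] q6err -0.006 t41.21
0.8 Mz -0.06 [-1.4  0.1  2.1] q6err -0.007 t41.52
0.95 Mz -0.04 [-2.   0.2  0.8] q6err -0.007 t41.78
1.05 Mz -0.06 [-2.   0.3  1.8] q6err -0.006 t42.03
1.1 Mz -0.06 [-2.2  0.5  2.1] q6err -0.004 t42.28
1.15 Mz -0.09 [-3.1  0.8  2.4] q6err -0.003 t42.53
1.2 Mz 0.29 [-4.8  1.   2.9] q6err -0.003 t42.78
1.24 Mz 0.45 [-5.1  0.1  4.2] q6err -0.002 t43.03
stop
```

The moment rises sharply at about 1.2 rad, so the ring is on its stop. I'll release and check.

```bash
python3 - <<'E'
from h import *
c=np.array([.4377,.3617,0])
manip.set_gripper(.088); p=manip.state()["tool_pos"]; manip.move_linear(p+[0,0,.085],.12)
manip.move_pose([.44,.335,.25],OT(-.3)); st(); save(cap("wrist"),"w9")
A=cv2.imread("pics/w9.png")[60:240,146:386]; A=cv2.resize(A,(400,300),interpolation=cv2.INTER_CUBIC)
save(cap("scene"),"s9"); save(cap("side"),"d9")
cv2.imwrite("pics/c9.png",np.hstack([A,cv2.resize(cv2.imread("pics/s9.png"),(400,300))]))
# bystander diff
for a,b in(("scene0","s9"),("side0","d9")):
    x,y=[np.nan_to_num(np.load(f"pics/{n}.npz")["W"],nan=-9) for n in(a,b)]
    for n,pp in dict(jar=(.357,-.155),loupe=(.688,-.405),tape=(.455,-.11),cup=(.684,.371),bottle=(.613,.422)).items():
        r=[w[(np.hypot(w[...,0]-pp[0],w[...,1]-pp[1])<.06)&(w[...,2]>.012)] for w in(x,y)]; print(b,n,[(len(k),np.round(k.mean(0),4).tolist()) if len(k) else 0 for k in r])
E
python3 th.py s9 | sed 's/np.float64//g' | cut -c1-30; st=1
```

```text
t45.60 p [0.4396 0.3348 0.249 ] F [ 0.3 -0.2 -1. ] M [-0.02 -0.11 -0.02] w0.0877 q [0.61 0.03 1.85 0.   1.26 0.31]
s9 jar [(661, [0.3698, -0.1636, 0.0619]), (663, [0.37, -0.1637, 0.0621])]
s9 loupe [(471, [0.692, -0.407, 0.0399]), (472, [0.692, -0.407, 0.04])]
s9 tape [(114, [0.4504, -0.1131, 0.0212]), (146, [0.4584, -0.1026, 0.0523])]
s9 cup [(490, [0.6925, 0.3478, 0.055]), (483, [0.6926, 0.348, 0.0551])]
s9 bottle [(608, [0.6159, 0.4342, 0.0802]), (607, [0.6158, 0.4343, 0.0802])]
d9 jar [(424, [0.3523, -0.1348, 0.0588]), (425, [0.3526, -0.1349, 0.0587])]
d9 loupe [(64, [0.6763, -0.3956, 0.0352]), (65, [0.6756, -0.395, 0.0349])]
d9 tape [(135, [0.4656, -0.0982, 0.021]), (142, [0.4649, -0.0956, 0.028])]
d9 cup [(555, [0.6926, 0.3517, 0.0578]), (553, [0.6923, 0.352, 0.0579])]
d9 bottle [(562, [0.5948, 0.4607, 0.09]), (559, [0.5947, 0.4604, 0.09])]
s9 122 [232.6 267. ] ((0.0), (
```

View pics/c9.png

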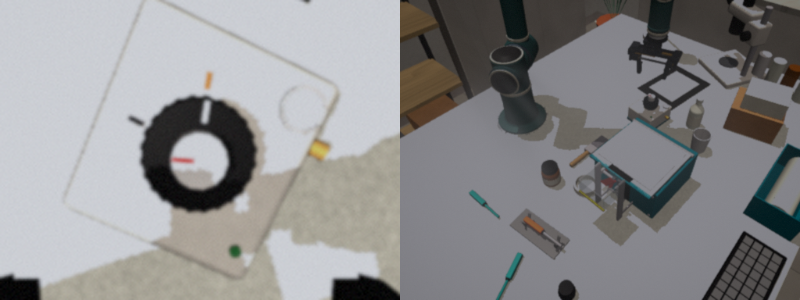

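The white pointer at (206,110) lines up with the orange mark at (209,80), and the trim mark hasn't changed. The rod is in its cradle, the platen is flat and the bystanders are where they were. Handing in.

```bash
python3 -c "
from h import *
st(); order.close_job()"
```

```text
t45.75 p [0.4397 0.3349 0.2493] F [ 0.   0.3 -0.3] M [ 0.   -0.06  0.04] w0.0876 q [0.61 0.03 1.85 0.   1.26 0.31]
the job is handed in; nothing more can be done
```

I did the whole job in the order asked and handed it in at 45.75 s, with the gripper clear of everything.

- **Pawl:** I lifted the tail with the rod. The scene camera put it at about 0.6 rad after the rod was withdrawn and again once the platen was down. Low picture resolution makes that good to roughly 0.1 rad. After the ring was turned, its position in the picture had not moved.
- **Rod:** it is back in its cradle within about 1 mm and 0.2° of where it started.
- **Platen:** it lies flat, with a slope under 0.001 and its face at 159–161 mm. I pushed it down slowly, about 90 mm in 5.4 s, and pressed the stop with about 12 N. On the way down the wrist force stayed within about 2 N, near the noise, so it could not confirm the expected 2–6 N. The height only shows that the platen ended flat.
- **Ring:** the pointer lines up with the orange mark, and the turning moment rose sharply at about 1.2 rad of turn. The red trim mark looks unchanged.
- **Bystanders:** the jar, loupe, cup and bottle are unmoved to within 1 mm. The tape's comparison disagreed because parts of the guard or platen fell inside its measuring zone, but it looks unmoved in the picture. I checked the brush only by eye.

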